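Shut and lock the filter case

TASK

Put the filter away: slide the flush metal shutter in the top of the wooden filter case fully shut over the filter, then swing the long metal keeper bar round on its pivot, across the shut shutter, until it lies against the steel stop post. Leave everything else where it stands.

Things in the scene. Friction and masses are not known exactly. Their poses are not given: they have to be found in the camera images.
- case: flat wooden case fixed to the shelf; deck (top) 30 mm high, x -110 to 110, y -170 to 140 mm. Origin on the shelf; own x roughly away from the robot, y left, z up. A channel (x -46 to 46) runs along y from -106 to 102; its -y half is the well with the filter (centre y -55), its +y half holds the open shutter. A knurled cap 26 mm dia, top 58 mm above the shelf, keeps the keeper on its pin.
- shutter (a joint): travel of the shutter in m: 0 fully open (centre at case y +50 mm), 0.105 fully shut against its end stop (centre at case y -55 mm); grows as the shutter moves along the case's -y. Needs about 1.2 N to slide and stays where it is left.
- shutter_top (a point): centre of the top face of the shutter: a thin aluminium plate 90 mm (case x) by 100 mm (case y) with fine dark cross lines, no handle, rigidly supported, its top 0.8 mm below the deck. Moved by pressing down on it with closed fingertips and dragging.
- keeper: aluminium bar 186 x 28 x 14 mm thick, 0.18 kg, loose but flat on the deck, held by a pin through a hole (0.7 mm play) and a cap. Origin: hole, underside; own x to the free end, 168 mm off. Stays where left. Starts pointing to case -y, 61 to 89 deg clockwise (from above) of home, its end overhanging the deck. Home: its x along case x; push it there counter-clockwise on the side facing the robot.
- keeper_tip (a point): middle of the keeper's free end face, half-way up the bar (7 mm above the deck)
- pivot (a point): centre of the keeper's pivot pin at deck height; at case x -85, y -55 mm
- stop (a point): centre of the top of the stop post, a fixed steel post 12 mm dia standing 22 mm above the deck at case x 70, y -34.5 mm. The keeper's left (+y) side meets it when the bar is home.
- canister: bystander: screw-top aluminium canister with knurled cap, 66 dia x 92 tall, standing on the shelf right of the case; origin at centre of underside
- eyepiece: bystander: black wide-field eyepiece, 62 dia x 94 tall, standing behind the case; origin at centre of underside
- moon_filter: bystander: glass moon filter in a brass ring, 50 dia x 10 tall, lying behind the case; origin at centre of underside
- barlow: bystander: black and steel barlow tube, 40 dia x 100 tall, standing behind the case; origin at centre of underside
- cork: bystander: tan cork stopper, 34 dia x 32 tall, standing on the far left part of the case's deck; origin at centre of underside
- collimation_cap: bystander: orange collimation cap, 48 dia x 16 tall, lying on the near left part of the case's deck; origin at centre of underside
- lens_brush: bystander: lens brush 150 long, lying on the shelf left of the case; origin under the brush

How it is judged:
By the outcome, as a careful person would: the job done as asked, in the order asked, and still so for the second after the job is handed in, with the robot touching nothing.
It also fails if it takes over 56 s, if anything falls off the work surface, if the arm or the gripper's body presses on something with over 40 N, if the wrist force passes 120 N, or if a joint passes its speed limit or range.

ROBOT

A 6-joint arm with a two-finger parallel gripper is mounted at the origin on the work surface. World frame = base frame: x ahead of the robot, y to its left, z up, the work surface at z = 0. Lengths are in m, angles in rad, forces in N, time in s.
With the tool pointing down it reaches from about 0.35 to 0.975 m from the base axis. Payload 4.9 kg.
Tool frame: the origin (TCP) lies midway between the tips of the shut fingers; the grasp point (between the pads) lies ctrl.grip_depth behind it (ctrl.grip_depth is the distance from the TCP to the grasp point, in m); z points along the fingers, y is the line along which they close (so a half turn about z gives the same grasp; the last joint's range is limited). The gripper opens to 85 mm and grips with 20 to 120 N. Pads are 22 mm wide; open, the fingers measure 114 mm over their backs; the gripper's body (76 mm by 85 mm) begins 54 mm behind the grasp point. The pads swing forward as they close: fully open they stand 13 mm farther back than shut.
Start: joints at [1.123, 0.053, 1.613, -0, 1.476, -0.119], TCP at [0.202, 0.592, 0.231] pointing down, gripper open.
Joint ranges: [-3.01, 3.01], [-1.01, 2.22], [0.06, 2.58], [-1.02, 4.17], [0.09, 2.62], [-3.14, 3.14]. Speed limits (rad/s): [2.57, 2.57, 3.14, 3.14, 3.14, 3.14].

INTERFACE

Orientations are given as a rotation vector (axis times angle).
In Python, from station import ctrl, get_image, camera_model gives the robot as it stands. The module is installed in compiled form; this text tells all that it offers.
- The arm moves only by the shell command python3 -m crank 'ROWS' [FORCE]. ROWS is JSON, a list of rows, each a list of 7 numbers: the shift along the tool's x, y, z in mm, then the turn, a rotation vector about the tool's x, y, z in rad, then the opening, from -1 (shut) to 1 (fully open). A call has exactly 10 rows; each row shifts and turns the commanded pose from where the row before left it, along the tool's axes as they then stand; what a row does not reach is not made up. A row lasts 1/12 s, in which the tool goes at most 41.7 mm and 7.16 degrees, less where a joint would pass 70% of its speed; a pose out of reach is approached as far as the arm can. A call with a gripper value outside its range is refused whole. The fingers move at their own pace and stop on an object; FORCE is the grip in N (left out, the last holds). Time passes only in rows, so rows that do not move let the fingers close, or fill a call up. It gives the time, the measured TCP pose, the force, the opening and the grip force at its end, in the units of the state.
- ctrl.get_obs(): the state, without advancing time (a new reading comes with each control period).
- get_image(name): name is "scene" or "top" or "wrist"; returns the picture (420x560x3 uint8, red, green, blue); there is no depth.
- camera_model(name): a dict with "vertical_fov" (degrees; the focal length in pixels is half the picture's height over the tangent of half this angle, whatever the lens; pixels are square), "cx", "cy" (the principal point, pixels), "R" (3x3) and "t" (3): a world point X has camera coordinates R X + t; the wrist camera has in their place "hand_eye" (4x4, takes a point from camera to tool coordinates, whose origin is the TCP and whose axes are the flange's). Camera axes: x right, y down, z forward; pixel columns grow to the right and rows downward; lengths in m; the calibration is good to about 2 mm. A picture is of the moment at which its call begins: read the wrist's pose just before it. camera_model takes no time and is no camera call.
- ctrl.finish_job(): hands the job in; it is judged then, once.
The state is a dict: "t": time; "q": joint angles; "dq": joint speeds; "effort": joint torques, N m; "tool_pos": TCP position; "tool_rot": TCP orientation; "contact_force": force on the tool from outside, world axes, zero at the start; "wrist_torque": the same for the moment, N m; "opening": finger opening in m; "grip_force": force on a finger pad.
Only numpy, scipy, OpenCV 4.12 (cv2) and the standard library are available. Lean on these libraries where they do the work, as an engineer would, in place of code of your own. Each camera call takes 0.05 s, during which the arm holds its last target. There are 200 camera calls.

## Working session

There is one attempt and no reset: what is moved stays moved. The work goes in short steps, Python scripts to look and compute and a shell command to move; the robot and the scene stay as the last step left them, time stands still between calls to the robot, and variables do not carry over. Pictures are saved under pics/ and viewed, at most 10 in all, crops included, and the job is handed in when it is done.

```bash
mkdir -p pics; python3 - <<'E'
from station import ctrl,get_image,camera_model
import cv2,numpy as np
o=ctrl.get_obs();print({k:np.round(v,3).tolist() for k,v in o.items()},ctrl.grip_depth)
for n in("scene","top"):
    cv2.imwrite(f"pics/{n}0.png",cv2.cvtColor(get_image(n),cv2.COLOR_RGB2BGR))
    m=camera_model(n);print(n,m)
print(camera_model("wrist"))
E
```

```text
{'t': 0.0, 'q': [1.123, 0.053, 1.614, -0.0, 1.476, -0.119], 'dq': [-0.001, 0.0, 0.001, -0.0, -0.001, 0.0], 'effort': [0.001, -39.369, -37.017, -0.0, 0.007, 0.0], 'tool_pos': [0.202, 0.591, 0.23], 'tool_rot': [-0.514, -3.099, 0.003], 'contact_force': [-0.109, -0.006, -0.19], 'wrist_torque': [-0.028, 0.016, -0.031], 'grip_force': 0.0, 'opening': 0.086} 0.0187
scene {'vertical_fov': 42.73883483494968, 'cx': 282.45470653703455, 'cy': 213.8359352496844, 'R': array([[ 0.76102636,  0.64848035,  0.01766671],
       [ 0.45301482, -0.51174973, -0.72999301],
       [-0.46434519,  0.5635472 , -0.68322624]]), 't': array([-0.49489865, -0.22262349,  1.34716809])}
top {'vertical_fov': 51.42082447874097, 'cx': 279.50628112498555, 'cy': 213.68253350033999, 'R': array([[ 0.01244634, -0.99992104, -0.00173333],
       [-0.99262376, -0.01214641, -0.12062558],
       [ 0.120595  ,  0.00322189, -0.99269656]]), 't': array([0.01592447, 0.63863872, 0.79790259])}
{'vertical_fov': 58.209673604956855, 'cx': 278.0301762970748, 'cy': 209.5575598098649, 'hand_eye': array([[ 1.68214484e-05, -9.60652753e-01, -2.77752207e-01,
         7.20505228e-02],
       [ 9.99999905e-01, -1.04755900e-04,  4.22878694e-04,
         6.88578312e-04],
       [-4.35335764e-04, -2.77752188e-01,  9.60652660e-01,
        -1.42664610e-01],
       [ 0.00000000e+00,  0.00000000e+00,  0.00000000e+00,
         1.00000000e+00]])}
```

View pics/top0.png

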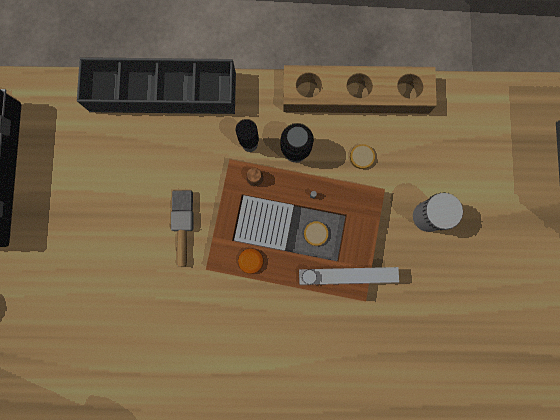

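View pics/scene0.png

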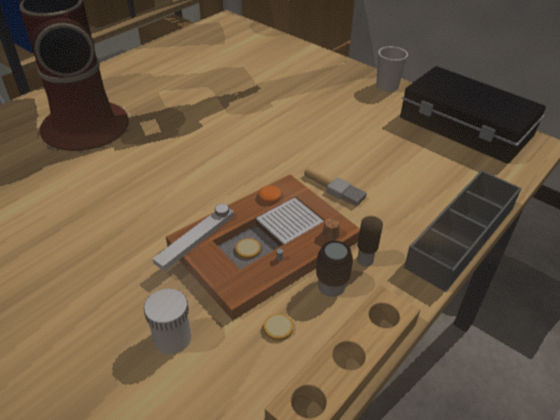

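The top view shows the case with corners near (228,159), (385,188), (370,300) and (207,269). The shutter is at about (264,222), the cap at (310,277), the stop post at (314,194), and the keeper's end at about (400,275). The scene view agrees with this. I'll enlarge the case and fit it.

```bash
cat > h.py <<'E'
import cv2,numpy as np
from station import ctrl,get_image,camera_model
from scipy.spatial.transform import Rotation as Ro
def cam(n,o=None):
    m=camera_model(n);f=210/np.tan(np.radians(m["vertical_fov"]/2))
    if n=="wrist":
        T=np.eye(4);T[:3,:3]=Ro.from_rotvec(o["tool_rot"]).as_matrix();T[:3,3]=o["tool_pos"]
        C=T@m["hand_eye"];R=C[:3,:3].T;t=-R@C[:3,3]
    else: R,t=m["R"],m["t"]
    return f,m["cx"],m["cy"],R,t
def ray(c,p,z):
    f,cx,cy,R,t=c;d=R.T@[(p[0]-cx)/f,(p[1]-cy)/f,1];C=-R.T@t
    return C+d*(z-C[2])/d[2]
def proj(c,X):
    f,cx,cy,R,t=c;P=R@np.asarray(X)+t;return np.array([cx+f*P[0]/P[2],cy+f*P[1]/P[2]])
def fit(A,B): # 2D rigid case->world
    A,B=np.array(A,float),np.array(B,float);a,b=A-A.mean(0),B-B.mean(0)
    th=np.arctan2((a[:,0]*b[:,1]-a[:,1]*b[:,0]).sum(),(a*b).sum());c,s=np.cos(th),np.sin(th)
    R=np.array([[c,-s],[s,c]]);T=B.mean(0)-R@A.mean(0);return th,T,B-(A@R.T+T)
E
python3 - <<'E'
from h import *
im=cv2.imread("pics/top0.png")
c=cv2.resize(im[145:310,195:415],None,fx=3.6,fy=3.6,interpolation=cv2.INTER_CUBIC);cv2.imwrite("pics/crop.png",cv2.convertScaleAbs(c,alpha=1.5))
C=cam("top")
A=[(110,140),(110,-170),(-110,-170),(-110,140),(70,-34.5),(-85,-55)]
P=[(228,159),(385,188),(370,300),(207,269),(314,193.5),(310,276.5)];Z=[.03,.03,.03,.03,.052,.058]
B=[ray(C,p,z)[:2]*1000 for p,z in zip(P,Z)]
th,T,r=fit(A,B);print(np.degrees(th),T,r.round(1))
for p in[(400,268),(400,283.5)]:print(ray(C,p,.044))
E
```

```text
-9.637418069889213 [613.95103439   4.42311268] [[ 0.8  2.5]
 [-1.5  0.2]
 [ 0.  -4.7]
 [ 2.4  0.1]
 [-1.   0.1]
 [-0.7  1.7]]
[ 0.53784409 -0.20358108  0.044     ]
[ 0.50909358 -0.20298153  0.044     ]
```

View pics/crop.png

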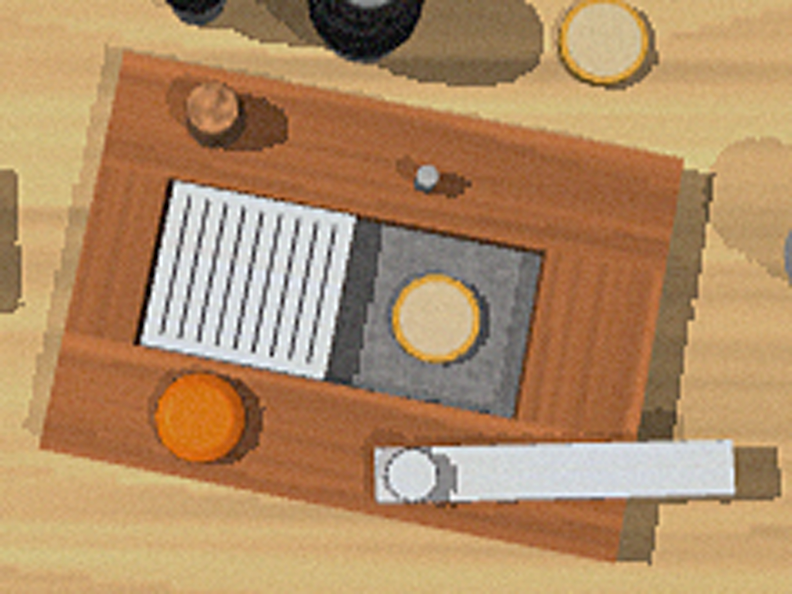

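The enlarged crop sharpens these to deck corners (122,53), (684,158), (617,562), (40,449), stop (427,178), cap (411,475), shutter corners (175,182), (357,214), (326,381), (139,345), and keeper end (734,440)–(734,495). All are crop pixels. The shutter is fully open. I'll refit with these and work out the first move.

```bash
python3 - <<'E'
from h import *
C=cam("top");u=lambda p:(p[0]/3.6+195-.36,p[1]/3.6+145-.36)
A=[(110,140),(110,-170),(-110,-170),(-110,140),(70,-34.5),(-85,-55),(45,100),(45,0),(-45,0),(-45,100)]
P=[(122,53),(684,158),(617,562),(40,449),(427,178),(411,475),(175,182),(357,214),(326,381),(139,345)];Z=[.03]*4+[.052,.058]+[.0292]*4
B=[ray(C,u(p),z)[:2]*1000 for p,z in zip(P,Z)]
th,T,r=fit(A,B);print(np.degrees(th),T,r.round(1))
np.save("case.npy",[th,*T])
c,s=np.cos(th),np.sin(th);R=np.array([[c,-s],[s,c]])
k=np.mean([ray(C,u(p),.044)[:2]*1000 for p in[(734,440),(734,495)]],0);kc=R.T@(k-T);print("keeper tip case",kc,"deg",np.degrees(np.arctan2(kc[1]+55,kc[0]+85)))
o=ctrl.get_obs();M=Ro.from_rotvec(o["tool_rot"]).as_matrix();print(M.round(3))
w=R@[0,50]+T;print("shutter world",w)
d=np.r_[w,29.2]-o["tool_pos"]*1000;print("tool shift",M.T@d)
E
```

```text
-10.194372191288545 [613.30955806   5.80055301] [[-0.4  1.4]
 [-0.1  0.3]
 [ 0.6  0.2]
 [ 0.8  0.2]
 [-1.1  0.7]
 [ 0.1  1.6]
 [-0.3 -1.3]
 [ 1.1 -1.6]
 [-0.5 -1.7]
 [-0.2  0.1]]
keeper tip case [ -49.65023363 -218.61478729] deg -77.8083649011399
[[-0.946  0.323 -0.001]
 [ 0.323  0.946 -0.002]
 [ 0.    -0.002 -1.   ]]
shutter world [622.15896147  55.01120287]
tool shift [-571.1928429  -371.06290339  201.55134617]
```

```bash
python3 -m crank '[[-30,-19.5,0,0,0,0,-1],[-30,-19.5,0,0,0,0,-1],[-30,-19.5,0,0,0,0,-1],[-30,-19.5,0,0,0,0,-1],[-30,-19.5,0,0,0,0,-1],[-30,-19.5,0,0,0,0,-1],[-30,-19.5,0,0,0,0,-1],[-30,-19.5,0,0,0,0,-1],[-30,-19.5,0,0,0,0,-1],[-30,-19.5,0,0,0,0,-1]]' 30
python3 -m crank '[[-30,-19.5,0,0,0,0,-1],[-30,-19.5,0,0,0,0,-1],[-30,-19.5,0,0,0,0,-1],[-30,-19.5,0,0,0,0,-1],[-30,-19.5,0,0,0,0,-1],[-30,-19.5,0,0,0,0,-1],[-30,-19.5,0,0,0,0,-1],[-30,-19.5,0,0,0,0,-1],[0,0,0,0,0,-0.076,-1],[0,0,0,0,0,-0.076,-1]]'
cat > st.py <<'E'
from h import *
th,a,b=np.load("case.npy");c,s=np.cos(th),np.sin(th);R=np.array([[c,-s],[s,c]]);T=np.array([a,b])
o=ctrl.get_obs();p=o["tool_pos"]*1000;M=Ro.from_rotvec(o["tool_rot"]).as_matrix()
print("t",round(o["t"],2),"case xyz",(R.T@(p[:2]-T)).round(1),p[2].round(2),"F case",(R.T@o["contact_force"][:2]).round(2),o["contact_force"][2].round(2),"yaw err deg",np.degrees(np.arctan2(-M[1,0],-M[0,0])-th).round(2),"tilt",M[2].round(4),"open",o["opening"])
E
python3 st.py
```

```text
t: 0.93
tool_pos: [0.4233, 0.3084, 0.2308]
tool_rot: [-0.514, -3.099, 0.0]
contact_force: [-0.3, 1.1, -0.1]
opening: -0.0003
grip_force: 0.0
t: 1.77
tool_pos: [0.6002, 0.0829, 0.2303]
tool_rot: [-0.277, -3.128, 0.0]
contact_force: [0.3, -0.1, 0.1]
opening: 0.0001
grip_force: 0.0
t 1.77 case xyz [-26.6  73.6] 230.35 F case [ 0.32 -0.03] 0.08 yaw err deg 0.08 tilt [ 1.5e-03 -3.0e-04 -1.0e+00] open 9.079665714951134e-05
```

```bash
python3 -m crank '[[-13,-12,0,0,0,0,-1],[-13.6,-11.6,0,0,0,0,-1],[0,0,25,0,0,0,-1],[0,0,30,0,0,0,-1],[0,0,30,0,0,0,-1],[0,0,30,0,0,0,-1],[0,0,30,0,0,0,-1],[0,0,25,0,0,0,-1],[0,0,15,0,0,0,-1],[0,0,5,0,0,0,-1]]'
python3 st.py
python3 -m crank '[[0,0,2,0,0,0,-1],[0,0,2,0,0,0,-1],[0,0,2,0,0,0,-1],[0,0,1,0,0,0,-1],[0,0,1,0,0,0,-1],[0,0,1,0,0,0,-1],[0,0,0.5,0,0,0,-1],[0,0,0,0,0,0,-1],[0,0,0,0,0,0,-1],[0,0,0,0,0,0,-1]]'
python3 st.py
```

```text
t: 2.6
tool_pos: [0.6193, 0.0562, 0.0369]
tool_rot: [-0.279, -3.123, 0.001]
contact_force: [-0.7, -0.1, -0.8]
opening: -0.0002
grip_force: 0.0
t 2.6 case xyz [-3.  50.7] 36.95 F case [-0.68 -0.23] -0.81 yaw err deg -0.01 tilt [ 0.0065 -0.0013 -1.    ] open -0.00021706904232209938
t: 3.43
tool_pos: [0.6216, 0.0571, 0.0319]
tool_rot: [0.277, 3.129, 0.0]
contact_force: [0.5, 0.3, -0.9]
opening: -0.0002
grip_force: 0.0
t 3.43 case xyz [-0.9 51.9] 31.91 F case [0.47 0.34] -0.86 yaw err deg 0.07 tilt [-1.e-04  0.e+00 -1.e+00] open -0.00015563826789090116
```

```bash
python3 -m crank '[[0,0,0.5,0,0,0,-1],[0,0,0.5,0,0,0,-1],[0,0,0.5,0,0,0,-1],[0,0,0.5,0,0,0,-1],[0,0,0.5,0,0,0,-1],[0,0,0.5,0,0,0,-1],[0,0,0,0,0,0,-1],[0,0,0,0,0,0,-1],[0,0,0,0,0,0,-1],[0,0,0,0,0,0,-1]]'
python3 st.py
```

```text
t: 4.27
tool_pos: [0.6216, 0.057, 0.0292]
tool_rot: [-0.277, -3.129, 0.0]
contact_force: [-3.7, -0.3, 5.7]
opening: 0.0
grip_force: 2.7
t 4.27 case xyz [-0.9 51.9] 29.2 F case [-3.57 -0.92] 5.7 yaw err deg 0.07 tilt [ 2.e-04 -1.e-04 -1.e+00] open 4.938072098478783e-05
```

```bash
python3 -m crank '[[0,0,0.3,0,0,0,-1],[0,0,0,0,0,0,-1],[0,-1,0,0,0,0,-1],[0,-2,0,0,0,0,-1],[0,-3,0,0,0,0,-1],[0,-3,0,0,0,0,-1],[0,-3,0,0,0,0,-1],[0,-3,0,0,0,0,-1],[0,0,0,0,0,0,-1],[0,0,0,0,0,0,-1]]'
python3 - <<'E'
from st import *
cv2.imwrite("pics/s1.png",cv2.resize(cv2.cvtColor(get_image("top"),cv2.COLOR_RGB2BGR)[145:310,195:415],None,fx=3.6,fy=3.6))
E
```

```text
t: 5.1
tool_pos: [0.6189, 0.0423, 0.0292]
tool_rot: [-0.277, -3.129, -0.0]
contact_force: [-4.1, 0.1, 6.2]
opening: 0.0002
grip_force: 3.5
t 5.1 case xyz [-0.9 36.9] 29.23 F case [-4.06 -0.66] 6.19 yaw err deg 0.06 tilt [ 3.e-04  0.e+00 -1.e+00] open 0.0002193724127600436
```

View pics/s1.png

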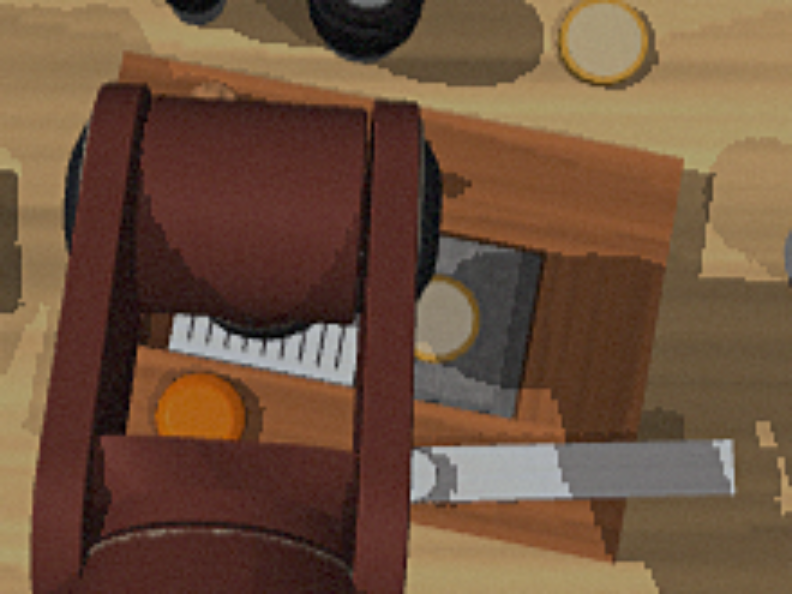

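The shutter's near-left corner moved from (139,345) to about (169,348), which is roughly 15 mm, so it follows the fingertips. I'll carry on.

```bash
python3 -m crank '[[0,-2,0.2,0,0,0,-1],[0,-4,0,0,0,0,-1],[0,-5,0,0,0,0,-1],[0,-5,0,0,0,0,-1],[0,-5,0,0,0,0,-1],[0,-5,0,0,0,0,-1],[0,-5,0,0,0,0,-1],[0,-5,0,0,0,0,-1],[0,-4,0,0,0,0,-1],[0,-2,0,0,0,0,-1]]'
python3 st.py
python3 -m crank '[[0,-3,0.1,0,0,0,-1],[0,-5,0,0,0,0,-1],[0,-5,0,0,0,0,-1],[0,-5,0,0,0,0,-1],[0,-5,0,0,0,0,-1],[0,-5,0,0,0,0,-1],[0,-5,0,0,0,0,-1],[0,-4,0,0,0,0,-1],[0,-3,0,0,0,0,-1],[0,-2,0,0,0,0,-1]]'
python3 st.py
```

```text
t: 5.98
tool_pos: [0.6113, 0.0011, 0.0292]
tool_rot: [-0.278, -3.128, -0.001]
contact_force: [-5.5, 1.7, 8.3]
opening: 0.0001
grip_force: 4.3
t 5.98 case xyz [-1.1 -5. ] 29.18 F case [-5.67  0.67] 8.26 yaw err deg 0.05 tilt [ 1.e-03  8.e-04 -1.e+00] open 5.4738262515310654e-05
t: 6.82
tool_pos: [0.6038, -0.0402, 0.0292]
tool_rot: [-0.278, -3.128, -0.001]
contact_force: [-5.9, 1.7, 10.2]
opening: -0.0
grip_force: 4.9
t 6.82 case xyz [ -1.2 -47. ] 29.15 F case [-6.08  0.59] 10.21 yaw err deg 0.05 tilt [ 1.6e-03  8.0e-04 -1.0e+00] open -2.946887754997539e-05
```

```bash
python3 -m crank '[[0,-1.5,0,0,0,0,-1],[0,-1.5,0,0,0,0,-1],[0,-1,0,0,0,0,-1],[0,-1,0,0,0,0,-1],[0,-1,0,0,0,0,-1],[0,-1,0,0,0,0,-1],[0,-1,0,0,0,0,-1],[0,0,0,0,0,0,-1],[0,0,0,0,0,0,-1],[0,0,0,0,0,0,-1]]'
python3 st.py
```

```text
t: 7.65
tool_pos: [0.6039, -0.0478, 0.0292]
tool_rot: [0.277, 3.127, 0.002]
contact_force: [0.1, 3.0, 5.7]
opening: 0.0002
grip_force: 2.7
t 7.65 case xyz [  0.2 -54.4] 29.23 F case [-0.38  2.98] 5.7 yaw err deg 0.05 tilt [-0.0025  0.0014 -1.    ] open 0.00017605525783889197
```

```bash
python3 -m crank '[[0,-1,0.2,0,0,0,-1],[0,-1,0,0,0,0,-1],[0,-1,0,0,0,0,-1],[0,0,0,0,0,0,-1],[0,0,-3,0,0,0,-1],[0,0,-10,0,0,0,-1],[0,0,-30,0,0,0,-1],[0,0,-38,0,0,0,-1],[0,0,-30,0,0,0,-1],[0,0,0,0,0,0,-1]]'
python3 -m crank '[[20,0,0,0,0,-0.1,-1],[25,-10,0,0,0,-0.1,-1],[30,-20,0,0,0,0,-1],[20,-35,0,0,0,0,-1],[0,-40,0,0,0,0,-1],[0,-20,0,0,0,0,-1],[0,0,0,0,0,0,-1],[0,0,0,0,0,0,-1],[0,0,0,0,0,0,-1],[0,0,0,0,0,0,-1]]'
python3 st.py
python3 - <<'E'
from h import *
o=ctrl.get_obs();print(o["q"].round(2))
a=get_image("top");b=get_image("wrist")
v=np.hstack([cv2.resize(a[145:325,180:420],(400,300)),cv2.resize(b,(400,300))])
cv2.imwrite("pics/s2.png",cv2.cvtColor(v,cv2.COLOR_RGB2BGR));np.save("w.npy",b);np.save("t.npy",a)
E
```

```text
t: 8.48
tool_pos: [0.6068, -0.0523, 0.148]
tool_rot: [0.276, 3.115, -0.003]
contact_force: [0.7, -0.4, -0.4]
opening: 0.0003
grip_force: 0.0
t: 9.32
tool_pos: [0.5095, -0.1709, 0.1388]
tool_rot: [0.038, -3.141, -0.001]
contact_force: [-0.1, 0.5, 0.2]
opening: 0.0001
grip_force: 0.0
t 9.32 case xyz [ -70.9 -192.3] 138.78 F case [-0.23  0.45] 0.22 yaw err deg 11.59 tilt [ 4.e-04  4.e-04 -1.e+00] open 0.00011444810425979215
[-0.46 -0.08  1.9   0.    1.32 -2.06]
```

View pics/s2.png

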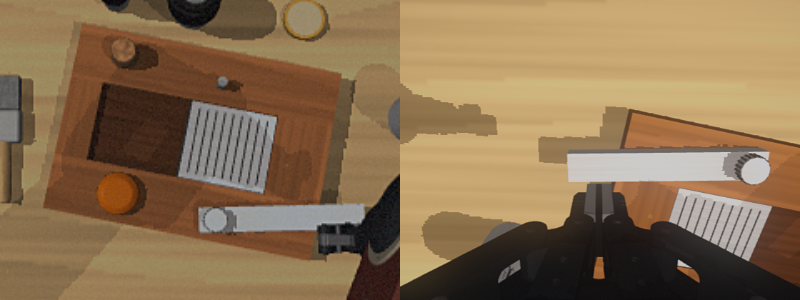

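The shutter now fills the -y end of the channel, with corners near (188,102), (278,115), (265,194), (180,177). The keeper hasn't moved. Next I'll check the travel and plan the keeper approach. I'll turn the tool 90° clockwise first so joint 6 stays in range.

```bash
python3 -m crank '[[0,0,0,0,0,0.12,-1],[0,0,0,0,0,0.12,-1],[0,0,0,0,0,0.12,-1],[0,0,0,0,0,0.12,-1],[0,0,0,0,0,0.12,-1],[0,0,0,0,0,0.12,-1],[0,0,0,0,0,0.12,-1],[0,0,0,0,0,0.12,-1],[0,0,0,0,0,0.12,-1],[0,0,0,0,0,0.12,-1]]'
python3 -m crank '[[0,0,0,0,0,0.12,-1],[0,0,0,0,0,0.12,-1],[0,0,0,0,0,0.13,-1],[0,0,0,0,0,0,-1],[0,0,0,0,0,0,-1],[0,0,0,0,0,0,-1],[0,0,0,0,0,0,-1],[0,0,0,0,0,0,-1],[0,0,0,0,0,0,-1],[0,0,0,0,0,0,-1]]'
python3 - <<'E'
from st import *
C=cam("top")
a=np.load("t.npy")
f=lambda m:max(cv2.findContours(cv2.morphologyEx(m.astype(np.uint8),cv2.MORPH_CLOSE,np.ones((5,5))),0,2)[0],key=cv2.contourArea)
h=a.astype(int);m=(h.min(2)>110)&(h.max(2)-h.min(2)<25);m[:,:270]=0;m[:145]=0;m[262:]=0;m[:,360:]=0
r=cv2.minAreaRect(f(m));print("shutter px",r,"case",R.T@(ray(C,r[0],.0292)[:2]*1000-T))
target=np.array([-85,-55])+np.array([[.211,.977],[-.977,.211]])@[125,-45]
p_=ctrl.get_obs()["tool_pos"]*1000;w=R@target+T;print("target case",target,"tool shift",M.T@(np.r_[w,34]-p_))
print(ctrl.get_obs()["q"].round(2))
E
```

```text
t: 10.25
tool_pos: [0.5096, -0.171, 0.1389]
tool_rot: [-1.749, -2.609, -0.0]
contact_force: [0.4, -0.2, -0.2]
opening: -0.0002
grip_force: 0.0
t: 11.08
tool_pos: [0.5095, -0.1719, 0.139]
tool_rot: [2.188, 2.254, 0.0]
contact_force: [0.2, -0.4, 0.7]
opening: -0.0
grip_force: 0.0
t 11.08 case xyz [ -70.7 -193.3] 139.01 F case [ 0.28 -0.33] 0.67 yaw err deg -78.12 tilt [-0.  0. -1.] open -2.9909940299493444e-05
shutter px ((316.3611145019531, 232.63442993164062), (52.12934112548828, 46.52368927001953), 10.954063415527344) case [ -0.10147436 -54.40716181]
target case [-102.59 -186.62] tool shift [ 13.09618608 -29.84534207 105.0102367 ]
[-0.46 -0.08  1.9   0.    1.32 -0.49]
```

```bash
python3 - <<'E'
from st import *
C=cam("top")
for a,x0,x1 in((cv2.imread("pics/top0.png"),225,300),(np.load("t.npy")[...,::-1],270,360)):
    h=a.astype(int);m=(h.min(2)>110)&(h.max(2)-h.min(2)<25);m[:,:x0]=0;m[:180]=0;m[262:]=0;m[:,x1:]=0
    c=max(cv2.findContours(cv2.morphologyEx(m.astype(np.uint8),cv2.MORPH_CLOSE,np.ones((5,5))),0,2)[0],key=cv2.contourArea)
    r=cv2.minAreaRect(c);q=R.T@(ray(C,r[0],.0292)[:2]*1000-T)
    print(r,q)
E
python3 -m crank '[[0,-30,0,0,0,0,-1],[13,0,0,0,0,0,-1],[0,0,20,0,0,0,-1],[0,0,30,0,0,0,-1],[0,0,30,0,0,0,-1],[0,0,15,0,0,0,-1],[0,0,8,0,0,0,-1],[0,0,0,0,0,0,-1],[0,0,0,0,0,0,-1],[0,0,0,0,0,0,-1]]'
python3 st.py
```

```text
t 11.08 case xyz [ -70.7 -193.3] 139.01 F case [ 0.28 -0.33] 0.67 yaw err deg -78.12 tilt [-0.  0. -1.] open -2.9909940299493444e-05
((263.673095703125, 222.13462829589844), (51.57854461669922, 46.28340530395508), 11.309932708740234) [ 0.65384787 49.36898654]
((316.3611145019531, 232.63442993164062), (52.12934112548828, 46.52368927001953), 10.954063415527344) [ -0.10147436 -54.40716181]
t: 11.92
tool_pos: [0.4805, -0.1603, 0.0377]
tool_rot: [2.187, 2.251, 0.001]
contact_force: [0.2, -0.0, -0.2]
opening: -0.0001
grip_force: 0.0
t 11.92 case xyz [-101.3 -187. ] 37.71 F case [ 0.22 -0.  ] -0.21 yaw err deg -78.14 tilt [-0.0014  0.0027 -1.    ] open -8.767801965971855e-05
```

```bash
python3 - <<'E'
from h import *
b=np.load("w.npy");c=b[255:355,440:560]
cv2.imwrite("pics/s3.png",cv2.convertScaleAbs(cv2.resize(c,None,fx=6,fy=6,interpolation=cv2.INTER_CUBIC)[...,::-1],alpha=1.5))
E
```

```text
(no output)
```

View pics/s3.png

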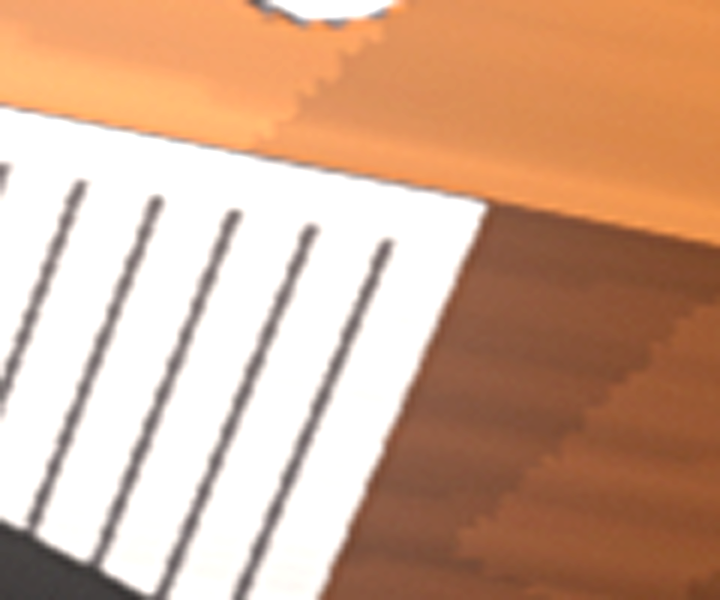

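This crop shows the shutter's trailing (+y) edge, with its corner at (487,203). The leading-edge gap is at the other corner, so I'll crop there.

```bash
python3 - <<'E'
from st import *
b=np.load("w.npy");c=b[245:335,345:465]
cv2.imwrite("pics/s4.png",cv2.resize(c,None,fx=6,fy=6,interpolation=cv2.INTER_NEAREST)[...,::-1])
E
```

```text
t 11.92 case xyz [-101.3 -187. ] 37.71 F case [ 0.22 -0.  ] -0.21 yaw err deg -78.14 tilt [-0.0014  0.0027 -1.    ] open -8.767801965971855e-05
```

View pics/s4.png

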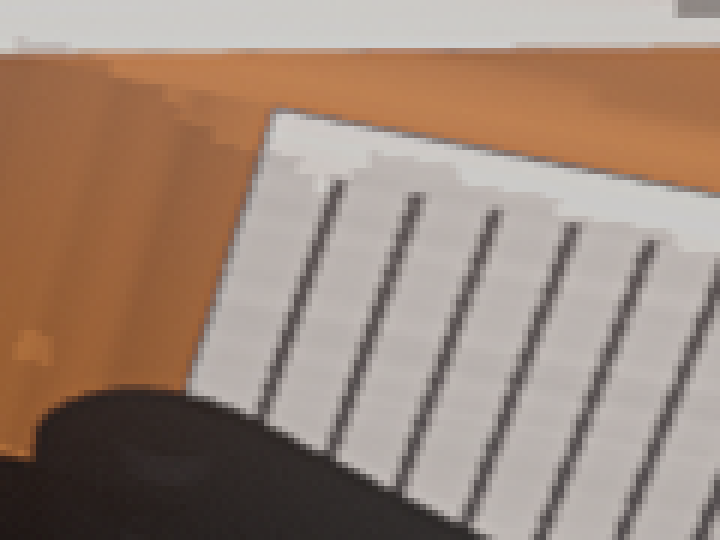

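The leading edge at about (230,220) sits right at the channel end, with a gap of about a pixel, the same as at the sides. The shutter is fully shut. I'll lower beside the keeper, make contact and begin the arc.

```bash
python3 -m crank '[[0,0,2.5,0,0,0,-1],[0,3,0,0,0,0,-1],[0,3,0,0,0,0,-1],[0,3,0,0,0,0,-1],[0,3,0,0,0,0,-1],[0,2,0,0,0,0,-1],[0,0,0,0,0,0,-1],[0,0,0,0,0,0,-1],[0,0,0,0,0,0,-1],[0,0,0,0,0,0,-1]]'
python3 st.py
python3 -m crank '[[-0.8,3.8,0,0,0,-0.03,-1],[-1.2,5,0,0,0,-0.04,-1],[-1.2,5,0,0,0,-0.04,-1],[-1.2,5,0,0,0,-0.04,-1],[-1.2,5,0,0,0,-0.04,-1],[-1.2,5,0,0,0,-0.04,-1],[-0.8,3.8,0,0,0,-0.03,-1],[0,0,0,0,0,0,-1],[0,0,0,0,0,0,-1],[0,0,0,0,0,0,-1]]'
cat > ang.py <<'E'
from st import *
pc=R.T@(p[:2]-T)+[85,55];y=np.arctan2(-M[1,0],-M[0,0])-th-0+0
bd=np.arctan2(-M[1,0],-M[0,0])-th  # bar dir = -tool x
q=np.array([[np.cos(bd),np.sin(bd)],[-np.sin(bd),np.cos(bd)]])@pc
print("tool bar-angle",np.degrees(bd).round(1),"r,off in that frame",q.round(1),"F tool",(M.T@o["contact_force"]).round(2),"q6",o["q"][5].round(2))
E
python3 ang.py
```

```text
t: 12.75
tool_pos: [0.493, -0.1593, 0.0334]
tool_rot: [-2.189, -2.253, 0.0]
contact_force: [-0.0, -0.2, -0.5]
opening: 0.0001
grip_force: 0.0
t 12.75 case xyz [ -89.2 -183.8] 33.4 F case [ 0.02 -0.2 ] -0.55 yaw err deg -78.15 tilt [ 1.e-04 -2.e-04 -1.e+00] open 5.102118777232237e-05
t: 13.58
tool_pos: [0.5261, -0.1623, 0.0334]
tool_rot: [-1.879, -2.517, 0.0]
contact_force: [0.6, 0.3, -0.0]
opening: 0.0002
grip_force: 0.0
t 13.58 case xyz [ -56.1 -180.9] 33.38 F case [0.54 0.38] -0.02 yaw err deg -63.29 tilt [ 2.e-04 -3.e-04 -1.e+00] open 0.00016458568692444072
tool bar-angle -63.3 r,off in that frame [125.4 -30.7] F tool [0.1  0.66 0.02] q6 -0.72
```

```bash
python3 -m crank '[[-1.2,5,0,0,0,-0.04,-1],[-1.5,7.5,0,0,0,-0.06,-1],[-1.5,7.5,0,0,0,-0.06,-1],[-1.5,7.5,0,0,0,-0.06,-1],[-1.5,7.5,0,0,0,-0.06,-1],[-1.5,7.5,0,0,0,-0.06,-1],[-1.5,7.5,0,0,0,-0.06,-1],[-1.2,5,0,0,0,-0.04,-1],[0,0,0,0,0,0,-1],[0,0,0,0,0,0,-1]]'
python3 ang.py
python3 - <<'E'
from h import *
a=get_image("scene")
cv2.imwrite("pics/s5.png",cv2.resize(a[140:330,130:400],None,fx=2.9,fy=2.9)[...,::-1])
E
```

```text
t: 14.42
tool_pos: [0.5798, -0.1471, 0.0334]
tool_rot: [-1.285, -2.866, 0.0]
contact_force: [0.6, 0.1, 0.5]
opening: -0.0001
grip_force: 0.0
t 14.42 case xyz [  -6.  -156.4] 33.38 F case [0.54 0.17] 0.46 yaw err deg -38.1 tilt [ 3.e-04 -3.e-04 -1.e+00] open -0.00010982662249668303
tool bar-angle -38.1 r,off in that frame [124.8 -31. ] F tool [-0.32  0.47 -0.46] q6 -1.1
```

View pics/s5.png

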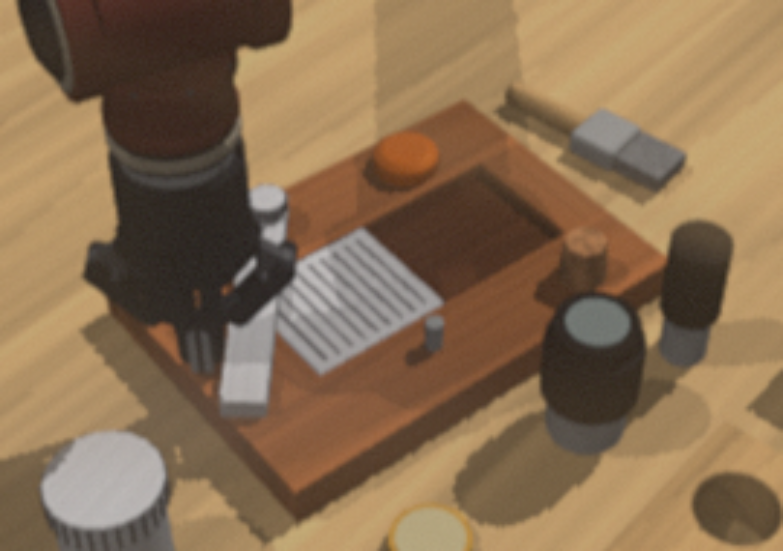

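The keeper is swinging with the fingers, with its end now at about (245,400). The shutter is still shut and the post at (433,333) is still ahead. I'll carry on.

```bash
python3 -m crank '[[-1.2,5,0,0,0,-0.04,-1],[-1.5,7.5,0,0,0,-0.06,-1],[-1.5,7.5,0,0,0,-0.06,-1],[-1.5,7.5,0,0,0,-0.06,-1],[-1.5,7.5,0,0,0,-0.06,-1],[-1.5,7.5,0,0,0,-0.06,-1],[-1.5,7.5,0,0,0,-0.06,-1],[-1.2,5,0,0,0,-0.04,-1],[-1.2,5,0,0,0,-0.04,-1],[-0.6,2.5,0,0,0,-0.02,-1]]'
python3 ang.py
python3 -m crank '[[-0.6,2.5,0,0,0,-0.02,-1],[-0.6,2.5,0,0,0,-0.02,-1],[-0.6,2.5,0,0,0,-0.02,-1],[-0.6,2.5,0,0,0,-0.02,-1],[-0.6,2.5,0,0,0,-0.02,-1],[-0.6,2.5,0,0,0,-0.02,-1],[0,0,0,0,0,0,-1],[0,0,0,0,0,0,-1],[0,0,0,0,0,0,-1],[0,0,0,0,0,0,-1]]'
python3 ang.py
```

```text
t: 15.3
tool_pos: [0.6264, -0.1042, 0.0335]
tool_rot: [-0.533, -3.096, 0.0]
contact_force: [0.3, 0.3, -0.0]
opening: 0.0
grip_force: 0.2
t 15.3 case xyz [  32.3 -105.9] 33.45 F case [0.2  0.37] -0.01 yaw err deg -9.35 tilt [ 1.e-04 -2.e-04 -1.e+00] open 4.533207558847338e-05
tool bar-angle -9.4 r,off in that frame [124.  -31.2] F tool [-0.13  0.4   0.01] q6 -1.51
t: 16.13
tool_pos: [0.6343, -0.0909, 0.0335]
tool_rot: [-0.348, -3.122, -0.0]
contact_force: [0.1, 0.3, 0.6]
opening: -0.0002
grip_force: 0.0
t 16.13 case xyz [ 37.7 -91.5] 33.47 F case [0.08 0.36] 0.59 yaw err deg -2.52 tilt [ 1.e-04  1.e-04 -1.e+00] open -0.000185017216458378
tool bar-angle -2.5 r,off in that frame [124.2 -31.1] F tool [-0.07  0.36 -0.59] q6 -1.61
```

```bash
python3 -m crank '[[0,1,0,0,0,-0.015,-1],[0,1,0,0,0,-0.015,-1],[0,1,0,0,0,-0.015,-1],[0,1,0,0,0,0,-1],[0,1,0,0,0,0,-1],[0,0.5,0,0,0,0,-1],[0,0,0,0,0,0,-1],[0,0,0,0,0,0,-1],[0,0,0,0,0,0,-1],[0,0,0,0,0,0,-1]]'
python3 ang.py
python3 -m crank '[[0,0.5,0,0,0,0,-1],[0,0.5,0,0,0,0,-1],[0,0.5,0,0,0,0,-1],[0,0.5,0,0,0,0,-1],[0,0,0,0,0,0,-1],[0,0,0,0,0,0,-1],[0,0,0,0,0,0,-1],[0,0,0,0,0,0,-1],[0,0,0,0,0,0,-1],[0,0,0,0,0,0,-1]]'
python3 ang.py
```

```text
t: 16.97
tool_pos: [0.6353, -0.0855, 0.0335]
tool_rot: [-0.277, -3.129, -0.0]
contact_force: [-0.4, 0.5, 1.0]
opening: 0.0
grip_force: 0.2
t 16.97 case xyz [ 37.8 -86. ] 33.5 F case [-0.46  0.42] 0.96 yaw err deg 0.07 tilt [ 1.e-04  1.e-04 -1.e+00] open 4.6361530247476324e-05
tool bar-angle 0.1 r,off in that frame [122.8 -31.1] F tool [ 0.46  0.42 -0.96] q6 -1.64
t: 17.8
tool_pos: [0.6357, -0.0836, 0.0335]
tool_rot: [-0.277, -3.129, -0.0]
contact_force: [-0.4, 0.0, 0.6]
opening: -0.0001
grip_force: 0.2
t 17.8 case xyz [ 37.8 -84. ] 33.49 F case [-0.4  -0.04] 0.6 yaw err deg 0.06 tilt [ 1.e-04  1.e-04 -1.e+00] open -0.00012838344172207884
tool bar-angle 0.1 r,off in that frame [122.8 -29.1] F tool [ 0.4  -0.04 -0.6 ] q6 -1.64
```

```bash
python3 -m crank '[[0,0.5,0,0,0,0,-1],[0,0.5,0,0,0,0,-1],[0,0.5,0,0,0,0,-1],[0,0.5,0,0,0,0,-1],[0,0.5,0,0,0,0,-1],[0,0,0,0,0,0,-1],[0,0,0,0,0,0,-1],[0,0,0,0,0,0,-1],[0,0,0,0,0,0,-1],[0,0,0,0,0,0,-1]]'
python3 ang.py
python3 - <<'E'
from h import *
a=get_image("scene");b=get_image("top")
v=np.hstack([cv2.resize(a[190:310,190:350],(400,300)),cv2.resize(b[160:310,240:440],(400,300))])
cv2.imwrite("pics/s6.png",v[...,::-1])
E
```

```text
t: 18.63
tool_pos: [0.6361, -0.0811, 0.0335]
tool_rot: [-0.277, -3.129, -0.0]
contact_force: [0.0, -0.5, -0.1]
opening: 0.0001
grip_force: 0.2
t 18.63 case xyz [ 37.8 -81.5] 33.46 F case [ 0.1  -0.54] -0.13 yaw err deg 0.06 tilt [ 2.e-04  1.e-04 -1.e+00] open 0.00012776532863210325
tool bar-angle 0.1 r,off in that frame [122.8 -26.6] F tool [-0.1  -0.54  0.13] q6 -1.64
```

View pics/s6.png

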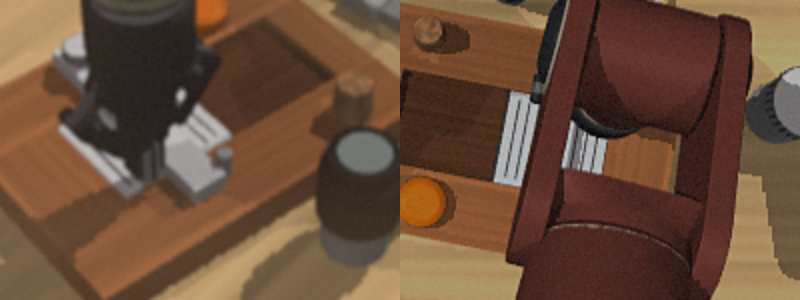

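The scene half shows the bar's end at about (205,180), almost at the post at (222,158). I'll continue slowly until the force rises.

```bash
python3 -m crank '[[0,0.4,0,0,0,0,-1],[0,0,0,0,0,0,-1],[0,0.4,0,0,0,0,-1],[0,0,0,0,0,0,-1],[0,0.4,0,0,0,0,-1],[0,0,0,0,0,0,-1],[0,0.4,0,0,0,0,-1],[0,0,0,0,0,0,-1],[0,0,0,0,0,0,-1],[0,0,0,0,0,0,-1]]'
python3 ang.py
```

```text
t: 19.57
tool_pos: [0.6364, -0.0798, 0.0335]
tool_rot: [0.277, 3.129, -0.001]
contact_force: [0.5, -1.6, 0.1]
opening: 0.0005
grip_force: 1.2
t 19.57 case xyz [ 37.9 -80.2] 33.53 F case [ 0.78 -1.51] 0.11 yaw err deg 0.06 tilt [-1.e-04 -4.e-04 -1.e+00] open 0.0004522683308992059
tool bar-angle 0.1 r,off in that frame [122.9 -25.3] F tool [-0.78 -1.51 -0.11] q6 -1.63
```

```bash
python3 -m crank '[[0,0.4,0,0,0,0,-1],[0,0,0,0,0,0,-1],[0,0.4,0,0,0,0,-1],[0,0,0,0,0,0,-1],[0,0.4,0,0,0,0,-1],[0,0,0,0,0,0,-1],[0,0,0,0,0,0,-1],[0,0,0,0,0,0,-1],[0,0,0,0,0,0,-1],[0,0,0,0,0,0,-1]]'
python3 ang.py
```

```text
t: 20.4
tool_pos: [0.6365, -0.0794, 0.0336]
tool_rot: [-0.277, -3.129, 0.003]
contact_force: [-1.8, -5.9, 0.5]
opening: 0.0002
grip_force: 3.1
t 20.4 case xyz [ 37.9 -79.8] 33.61 F case [-0.76 -6.1 ] 0.52 yaw err deg 0.06 tilt [ 1.0e-04 -1.9e-03 -1.0e+00] open 0.00018357498083721493
tool bar-angle 0.1 r,off in that frame [122.9 -24.9] F tool [ 0.76 -6.1  -0.51] q6 -1.63
```

The bar is now hard against the stop at 6 N. I'll back off, lift, clear the view and check.

```bash
python3 -m crank '[[0,-1,0,0,0,0,-1],[0,-2,0,0,0,0,-1],[0,-4,0,0,0,0,-1],[0,-6,0,0,0,0,-1],[0,0,-20,0,0,0,-1],[0,0,-40,0,0,0,-1],[0,0,-40,0,0,0,-1],[0,0,-40,0,0,0,-1],[30,-20,0,0,0,0,-1],[30,-25,0,0,0,0,-1]]'
python3 -m crank '[[30,-25,0,0,0,0,-1],[30,-25,0,0,0,0,-1],[30,-25,0,0,0,0,-1],[20,-20,0,0,0,0,-1],[0,-30,0,0,0,0,-1],[0,-30,0,0,0,0,-1],[0,-30,0,0,0,0,-1],[0,0,0,0,0,0,-1],[0,0,0,0,0,0,-1],[0,0,0,0,0,0,-1]]'
python3 - <<'E'
from h import *
b=get_image("top");cv2.imwrite("pics/s7.png",cv2.convertScaleAbs(cv2.resize(b[145:310,195:415],None,fx=3.6,fy=3.6,interpolation=cv2.INTER_CUBIC)[...,::-1],alpha=1.4))
E
```

```text
t: 21.23
tool_pos: [0.5699, -0.1251, 0.1785]
tool_rot: [0.272, 3.121, -0.002]
contact_force: [-0.7, -0.5, -0.3]
opening: 0.0003
grip_force: 0.0
t: 22.07
tool_pos: [0.4265, -0.2873, 0.1733]
tool_rot: [-0.278, -3.129, -0.002]
contact_force: [-0.4, 0.7, -0.1]
opening: -0.0003
grip_force: 0.0
```

View pics/s7.png

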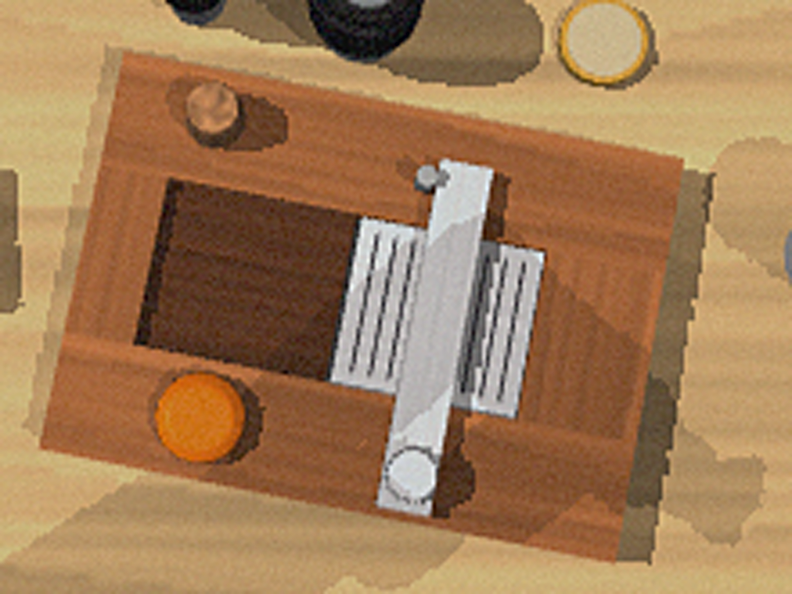

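The shutter fills the -y end of the channel, with its far corner at (543,252). The keeper lies across it against the post at (428,178), and the cork, orange cap and other bystanders haven't moved. Handing in.

```bash
python3 -c "
from station import ctrl
print(ctrl.finish_job())"
```

```text
the job is handed in; nothing more can be done
None
```

I slid the shutter fully shut, then swung the keeper across it until it rested against the stop post; the final picture showed both in place and the neighbouring items in view where they started, and I handed the job in at about 22 s.

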